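# Unlock a probe from its slanted holder and hold it upright over the beaker

## Task

Take the probe by its black handle, turn it in its slanted holder until the pointer stands at the black index line, and draw it straight out along the holder. Then bring it upright and hold it, tip down, a few centimetres (3 to 5) above the middle of the larger beaker's mouth, touching nothing; the job finishes with the gripper still holding the probe there. Leave the beakers, the vial and the stopper where they stand.

Things in the scene. Friction and masses are not known exactly. Their poses are not given: they have to be found in the camera images.
- holder: Fixed grey probe holder, a 44 x 44 x 66 mm block leaning 30 degrees to its front (roughly towards the robot) on a 105 x 85 mm foot; place and yaw vary. Origin: centre of the bore's mouth on the aluminium cover plate, 80 mm above the worktop. +z: out of the bore along its slanted axis; -x: across the plate to the index line; y level. Bore 18 mm wide, 60 mm deep below the mouth.
- index_line (a point): Black index line on the holder's cover plate, 20 mm from the bore's axis in the holder's -x direction; axes as the holder's. It marks the keyway: a 10 mm wide notch in the 5 mm plate, from the bore to 18 mm from the axis. Under the plate is a chamber in which the probe's side pin turns freely.
- probe_grip (a point): Centre of the probe's black handle; the probe is loose, about 80 g, standing in the holder, this point 38 mm above the mouth. Handle: flat bar 14 mm thick (y; take it across this), 30 mm wide (x), 46 mm long (z). +z: along the probe from tip to handle end; -x: to the pointer. 30 mm below this point begins a flange, 26 mm across; below it the white stem, 16 mm thick.
- probe_pin (a point): Outer end of a steel side pin on the stem, 5 mm thick, 16 mm from the axis, below the pointer, 48 mm below the handle centre. Seated, it is hidden 2.5 mm under the cover plate, locks the probe in unless it stands at the keyway, and the probe turns freely. At the start it is 40 to 80 degrees from the index line, counterclockwise seen from the handle end; so turn it clockwise to the line.
- probe_pointer (a point): Outer end of the pointer tab on the probe's flange, 20 mm from the probe's axis in the probe's -x direction, 32 mm below the handle centre. It shows where the side pin is: the pin passes the keyway when the pointer stands at the index line (within about 8 degrees).
- probe_tip (a point): Lower end of the probe's white stem, on its axis, 98 mm below the handle centre. Axes as the probe's.
- large_beaker_mouth (a point): Centre of the mouth of the larger glass beaker, 54 mm wide, 70 mm high, loose on the worktop; at its rim. +z up.
- small_beaker_mouth (a point): Centre of the mouth of the smaller glass beaker, 46 mm wide, 58 mm high, loose; a bystander. The two beakers may have swapped places.
- vial_mid (a point): Centre (half-way up) of a screw-cap vial, 23 mm wide, 51 mm high, loose; a bystander.
- stopper_mid (a point): Centre of a rubber stopper, 28 mm wide, 26 mm high, loose; a bystander.
Things that resemble listed ones, but are neither listed nor needed, are in the scene too. Leave any green or red look-alike of the part that bears large_beaker_mouth alone.

How it is judged:
On the way, in this order (a step that is already met when the one before it is completed fails the run):
1. the pointer is turned to the index line (within 5 mm sideways) while the probe is still in the holder (y of probe_pointer in the frame of holder between -0.005 and 0.005 m and x of probe_pointer in the frame of holder below -0.012 m and z of probe_tip in the frame of holder below -0.02 m), for 0.1 s.
2. the probe is drawn clear of the holder, in the gripper (z of probe_tip in the frame of holder above 0.005 m and contact force between probe and the fingers above 1 N and contact force between probe and holder below 0.1 N), for 0.1 s.
At the end, for the whole second after the job is handed in: The gripper holds the probe still and upright (within 10 degrees), tip down, the tip within 18 mm of the middle of the larger beaker's mouth seen from above and 15 to 75 mm above its rim; the probe touches neither beaker nor holder, and the beaker stands (angle between probe_tip's own z axis and vertical below 0.17 rad and horizontal distance between probe_tip and large_beaker_mouth below 0.018 m and height (world z) of probe_tip between 0.085 and 0.145 m and contact force between probe and the fingers above 1 N and contact force between probe and large_beaker below 0.05 N and contact force between probe and holder below 0.05 N and linear speed of probe below 0.03 m/s and angle between large_beaker_mouth's own z axis and vertical below 0.1 rad); the arm keeps its last pose, push and grip.
It fails at once if a beaker, the vial or the stopper is moved by more than 30 mm (distance of any of large_beaker_mouth, small_beaker_mouth, vial_mid, stopper_mid from where it was at the start of the episode above 0.03 m).
It also fails if it takes over 40 s, if anything falls off the work surface, if the arm or the gripper's body presses on something with over 40 N, if the wrist force passes 120 N, or if a joint passes its speed limit or range.

## Robot

A 6-joint arm with a two-finger parallel gripper is mounted at the origin on a cart in front of the work surface, level with it; the furniture and walls round the work are solid. World frame = base frame: x ahead of the robot, y to its left, z up, the work surface at z = 0. Lengths are in m, angles in rad, forces in N, time in s.
With the tool pointing down it reaches from about 0.3 to 1 m from the base axis. Payload 5.1 kg.
Tool frame: the origin (TCP) lies on the centre line of the jaws, within the pads' length; the fingertips stand 22 mm ahead of it and the grasp point (between the pads) lies 3 mm ahead of it (bot.tip_reach is the z of the fingertips in the tool frame, in m); z points along the fingers, y is the line along which they close (so a half turn about z gives the same grasp; the last joint's range is limited). The gripper opens to 95 mm and grips with 3 to 60 N. Pads are 20 mm wide; open, the fingers measure 119 mm over their backs; the gripper's body (75 mm by 180 mm) begins 59 mm behind the grasp point.
Start: joints at [1.052, 0.124, 1.65, -0, 1.367, -0.083], TCP at [0.274, 0.589, 0.237] pointing down, gripper open.
Joint ranges: [-2.61, 2.61], [-1.02, 2.33], [0.03, 2.71], [-1.35, 4.49], [0.32, 2.68], [-2.91, 2.91]. Speed limits (rad/s): [2.57, 2.57, 3.14, 3.14, 3.14, 3.14].

## Interface

Orientations are given as a rotation vector (axis times angle).
In Python, from rig import bot, cams gives the robot as it stands.
- The arm moves only by the shell command python3 -m handwheel 'ROWS' [OPENING] [FORCE]. ROWS is a JSON object of lists of equal length, an entry for each row: "slide": the shift along the tool's x, y, z in cm, a list of three; "rotation": the turn, a rotation vector about the tool's x, y, z in degrees, a list of three. A call has 1 to 20 rows; each row shifts and turns the commanded pose from where the row before left it, along the tool's axes as they then stand; what a row does not reach is not made up. A row lasts 1/10 s, in which the tool goes at most 50 mm and 8.59 degrees, less where a joint would pass 70% of its speed; a pose out of reach is approached as far as the arm can. A call is refused whole if a number of a shift passes 5 or a number of a turn 8.59, either way. A call with a gripper value outside its range is refused whole. OPENING is the closure in counts, from 0 (fully open) to 255 (shut), set as the call begins (- or left out, the last holds). The fingers move at their own pace and stop on an object; FORCE is the grip in N (left out, the last holds). Time passes only in rows, so rows that do not move let the fingers close. It gives the time, the measured TCP pose, the force, the opening and the grip force at its end, in the units of the state.
- bot.observe(): the state, without advancing time (a new reading comes with each control period).
- cams.snapshot(name): name is "scene" or "top" or "wrist"; returns a dict with "color" (420x560x3 uint8, blue, green, red), "depth" (420x560 float32, m along the optical axis (not along the pixel's ray), 0 where there is no reading), "fovy" (degrees; the focal length in pixels is half the picture's height over the tangent of half this angle, whatever the lens; pixels are square), "cx", "cy" (the principal point, pixels), "dist" ([k1, k2, p1, p2, k3] as OpenCV has them; the pictures are not rectified), "R" (3x3) and "t" (3): a world point X has camera coordinates R X + t. Camera axes: x right, y down, z forward; pixel columns grow to the right and rows downward; lengths in m; the calibration is good to about 2 mm. A picture is of the moment at which its call begins.
- bot.close_job(): hands the job in; it is judged then, once.
The state is a dict: "time_s": time; "qpos": joint angles; "qvel": joint speeds; "joint_torque": joint torques, N m; "eef_pos": TCP position; "ee_rot": TCP orientation; "ft_force": force on the tool from outside, world axes, zero at the start; "ft_torque": the same for the moment, N m; "opening": finger opening in m; "grip_force": force on a finger pad.
Only numpy, scipy, OpenCV 4.12 (cv2) and the standard library are available. Lean on these libraries where they do the work, as an engineer would, in place of code of your own. Each camera call takes 0.05 s, during which the arm holds its last target. There are 200 camera calls.

## Working session

There is one attempt and no reset: what is moved stays moved. The work goes in short steps, Python scripts to look and compute and a shell command to move; the robot and the scene stay as the last step left them, time stands still between calls to the robot, and variables do not carry over. Pictures are saved under pics/ and viewed, at most 10 in all, crops included, and the job is handed in when it is done.

```bash
ls; mkdir -p pics; python3 - <<'E'
from rig import bot,cams
import cv2,pickle
s=bot.observe();print(s['time_s'],s['eef_pos'],s['ee_rot'],s['opening'],bot.tip_reach)
d={}
for n in ['scene','top']:
    d[n]=cams.snapshot(n);c=d[n];cv2.imwrite(f'pics/{n}0.png',c['color']);print(n,c['fovy'],c['cx'],c['cy'],c['dist'],-c['R'].T@c['t'])
pickle.dump(d,open('d0.pkl','wb'))
E
```

```text
pics
0.0 [0.27412467 0.58871199 0.23539054] [-0.67900215 -3.06670713  0.00316514] 0.0952202623373819 0.022
scene 44.09838077812958 276.28767934376197 213.4408897651405 [-0.02281592  0.          0.          0.          0.        ] [-0.39896538 -0.54334455  0.933645  ]
top 57.065881637773714 270.874100854593 206.04628598631626 [-0.09188797  0.          0.          0.          0.        ] [0.25910942 0.08957559 1.23902909]
```

View pics/scene0.png

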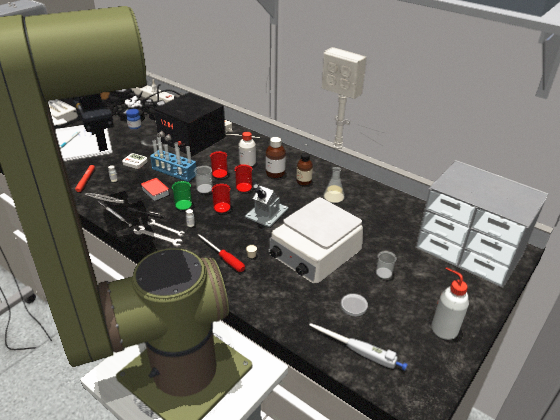

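View pics/top0.png

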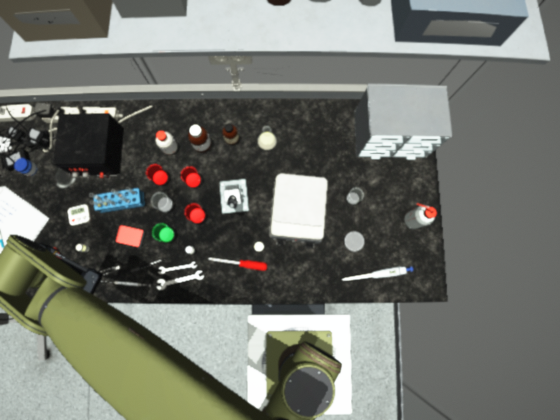

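Scene: the holder is at about (265,207) in scene and (233,197) in top. The clear glasses are at scene (204,180)/(386,265), top (161,203)/(355,195). The red and green ones are look-alikes. Next I'll measure both and enlarge the crops.

```bash
cat > h.py <<'E'
import numpy as np,cv2,pickle
from scipy.spatial.transform import Rotation as Ro
def K(c):
    f=210/np.tan(np.radians(c['fovy']/2));return np.array([[f,0,c['cx']],[0,f,c['cy']],[0,0,1.]])
def ray(c,px):
    u=cv2.undistortPoints(np.array(px,float).reshape(-1,1,2),K(c),np.array(c['dist'],float)).reshape(-1,2)
    d=np.c_[u,np.ones(len(u))]@c['R'];return -c['R'].T@c['t'],d
def onz(c,px,z):
    o,d=ray(c,px);return o+d*((z-o[2])/d[:,2])[:,None]
def proj(c,X):
    return cv2.projectPoints(np.array(X,float).reshape(-1,1,3),cv2.Rodrigues(c['R'])[0],c['t'],K(c),np.array(c['dist'],float))[0].reshape(-1,2)
def cross(c1,p1,c2,p2):
    o1,a=ray(c1,p1);o2,b=ray(c2,p2);a=a[0];b=b[0]
    s=np.linalg.lstsq(np.c_[a,-b],o2-o1,rcond=None)[0]
    P=o1+a*s[0];Q=o2+b*s[1];return (P+Q)/2,np.linalg.norm(P-Q)
def depthpt(c,px):
    o,d=ray(c,px);return np.array([o+d[i]*c['depth'][int(round(p[1])),int(round(p[0]))] for i,p in enumerate(px)])
E
python3 - <<'E'
from h import *
d=pickle.load(open('d0.pkl','rb'));s,t=d['scene'],d['top']
def crop(c,x,y,w,k):return cv2.resize(c['color'][y-w:y+w,x-w:x+w],(k,k),interpolation=cv2.INTER_CUBIC)
im=np.vstack([np.hstack([crop(s,267,203,26,300),crop(s,204,180,22,250),crop(s,386,265,22,250)][0:1]+[cv2.copyMakeBorder(crop(s,x,y,22,250),0,50,0,0,0) for x,y in[(204,180),(386,265)]]),
 np.hstack([crop(t,233,197,22,300)]+[cv2.copyMakeBorder(crop(t,x,y,18,250),0,50,0,0,0) for x,y in[(161,203),(355,195)]])])
cv2.imwrite('pics/crop0.png',im)
for n,(a,b) in {'L':((204,172),(162,202)),'R':((386,257),(354,194)),'h':((265,190),(232,200))}.items():print(n,onz(s,[a],.065),onz(t,[b],.065))
E
```

```text
L [[0.50017144 0.42812277 0.065     ]] [[0.49362795 0.42336304 0.065     ]]
R [[ 0.51308905 -0.18381634  0.065     ]] [[ 0.5195407  -0.17626698  0.065     ]]
h [[0.54428228 0.226638   0.065     ]] [[0.50003092 0.20450744 0.065     ]]
```

View pics/crop0.png

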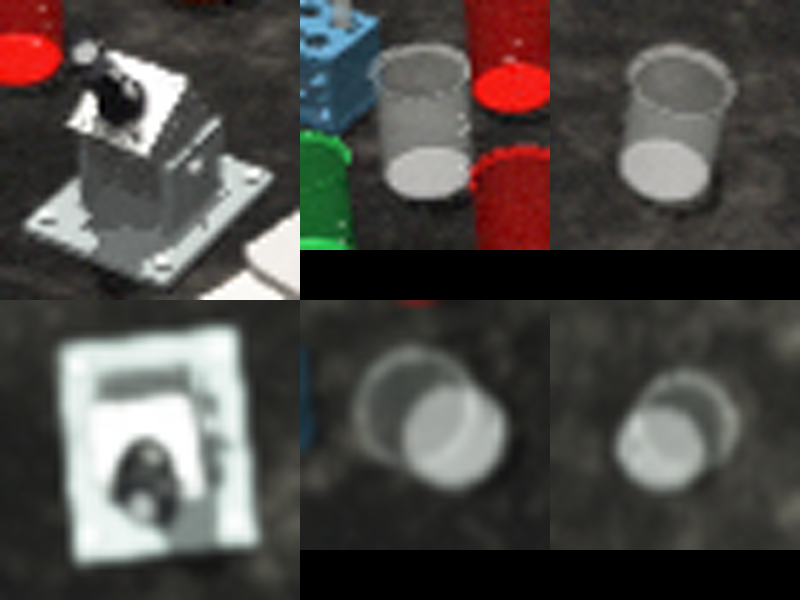

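In top the left glass rim is about 17 px across (~52 mm) and the right one 15 px (~46 mm). The clear left glass at top (160,201), scene (204,172) is therefore the larger beaker. The right one at top (354,194) is the small beaker, and the red/green ones are decoys. Next I'll get the wrist camera geometry and refine the rim and foot fits.

```bash
cat >> h.py <<'E'
def tool():
    from rig import bot
    s=bot.observe();return Ro.from_rotvec(s['ee_rot']).as_matrix(),np.array(s['eef_pos']),s
def delta(Rt,pt):
    R,p,s=tool();print('t',s['time_s'],'slide cm',np.round(R.T@(pt-p)*100,2),'rot deg',np.round(Ro.from_matrix(R.T@Rt).as_rotvec(degrees=True),2))
E
python3 - <<'E'
from h import *
from rig import cams
R,p,s=tool();c=cams.snapshot('wrist')
print('cam in tool',R.T@(-c['R'].T@c['t']-p),'axes\n',np.round((c['R']@R).T,3),c['fovy'])
d=pickle.load(open('d0.pkl','rb'));t=d['top'];sc=d['scene']
# rim fit from top: centre of rim circle px
def crp(x,y,w,k,X,Y):return (x-w+(X+.5)*2*w/k-.5,y-w+(Y+.5)*2*w/k-.5)
print('rim top',onz(t,[crp(161,203,18,250,115,105)],.07),'scene',onz(sc,[crp(204,180,22,250,121,74)],.07),'base top',onz(t,[crp(161,203,18,250,155,137)],.002))
ft=onz(t,[crp(233,197,22,300,*q) for q in[(58,45),(240,28),(258,245),(78,262)]],.008);print(ft,ft.mean(0))
e=ft[3]+ft[2]-ft[0]-ft[1];print('front yaw',np.degrees(np.arctan2(e[1],e[0])),np.linalg.norm(e)/2)
print('plate centre',onz(t,[crp(233,197,22,300,148,452)],.08))
E
```

```text
cam in tool [ 7.56864866e-02 -1.30057193e-05 -1.47469965e-01] axes
 [[ 0.002 -0.963 -0.269]
 [ 1.     0.002  0.   ]
 [ 0.    -0.269  0.963]] 66.53186410685812
rim top [[0.49994722 0.43137439 0.07      ]] scene [[0.49827341 0.43043546 0.07      ]] base top [[0.49851922 0.43125115 0.002     ]]
[[0.57490722 0.25385571 0.008     ]
 [0.5833431  0.16610964 0.008     ]
 [0.47704288 0.15626785 0.008     ]
 [0.46878212 0.24166117 0.008     ]] [0.52601883 0.20447359 0.008     ]
front yaw -174.0775043027779 0.10678262774295307
plate centre [[0.37156575 0.19996837 0.08      ]]
```

```bash
python3 - <<'E'
from h import *
a=np.radians(-174.1);f=np.array([np.cos(a),np.sin(a),0]);up=np.array([0,0,1.])
z=.5*f+.866*up;x=.866*f-.5*up
Rt=np.c_[x,np.cross(-z,x),-z]
delta(Rt,np.array([.51,.203,.08])+.17*z)
R,p,s=tool();print(np.round(R,3))
E
```

```text
t 0.15 slide cm [-30.37 -29.38   0.89] rot deg [ -8.17 -29.3  -30.13]
[[-0.907  0.422 -0.001]
 [ 0.422  0.907 -0.001]
 [ 0.    -0.002 -1.   ]]
```

```bash
python3 -m handwheel '{"slide":[[-3,-2.9,0.1],[-3,-2.9,0.1],[-3,-2.9,0.1],[-3,-2.9,0.1],[-3,-2.9,0.1],[-3,-2.9,0.1],[-3,-2.9,0.1],[-3,-2.9,0.1],[-3,-2.9,0.1],[-3.4,-3.3,0],[0,0,0],[0,0,0],[0,0,0],[0,0,0],[0,0,0],[0,0,0],[0,0,0]],"rotation":[[0,0,0],[0,0,0],[0,0,0],[0,0,0],[0,0,0],[0,0,0],[0,0,0],[0,0,0],[0,0,0],[0,0,0],[-1.4,-4.9,-5],[-1.4,-4.9,-5],[-1.4,-4.9,-5],[-1.4,-4.9,-5],[-1.4,-4.9,-5],[-1.4,-4.9,-5],[0,0,0]]}'
python3 - <<'E'
from h import *
from rig import cams
c=cams.snapshot('wrist');pickle.dump(c,open('w1.pkl','wb'))
R,p,s=tool();print(np.round(R,3),p)
print(proj(c,[.51,.203,.08]))
im=c['color'];cv2.imwrite('pics/w1.png',im)
E
```

```text
time_s: 1.85
eef_pos: [0.424, 0.1938, 0.2256]
ee_rot: [-0.132, 2.613, 0.042]
ft_force: [0.5, 0.0, -0.5]
opening: 0.0952
grip_force: 0.0
[[-0.861 -0.1    0.499]
 [-0.084  0.995  0.055]
 [-0.502  0.006 -0.865]] [0.42483828 0.19406457 0.22670216]
[[282.83671126 195.24344697]]
```

View pics/w1.png

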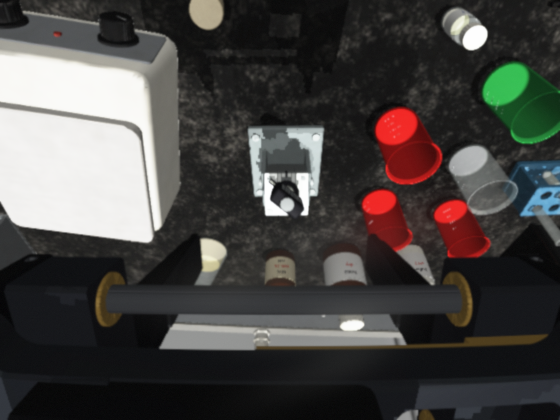

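The holder plate is at about (286,193), seen along the axis, with the handle end at (286,204). I'll enlarge it.

```bash
python3 - <<'E'
from h import *
c=pickle.load(open('w1.pkl','rb'));cv2.imwrite('pics/w1c.png',cv2.resize(c['color'][162:222,246:326],(800,600),interpolation=cv2.INTER_CUBIC))
E
```

```text
(no output)
```

View pics/w1c.png

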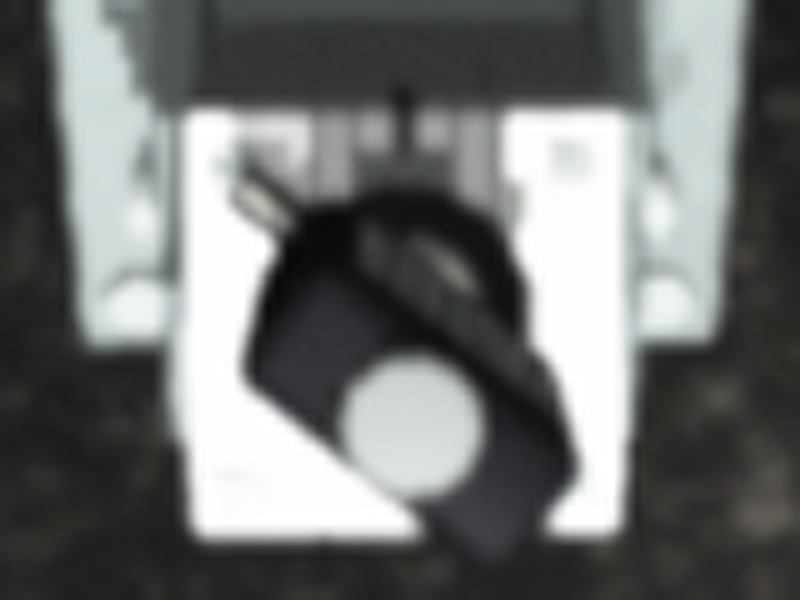

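Here the index line is at crop (403,110), pixel (286.3,173), on the robot-facing edge. The pointer end is at crop (240,180), about 50° counterclockwise from it. The handle bar runs along the pointer.

```bash
cat > m.py <<'E'
from h import *
c=pickle.load(open('w1.pkl','rb'))
P=lambda q:np.array([[246+(a+.5)/10-.5,162+(b+.5)/10-.5] for a,b in q])
def onpl(px,M,n):
    o,d=ray(c,px);return o+d*(((M-o)@n)/(d@n))[:,None]
cor=P([(182,105),(628,105),(630,540),(195,540)])
a=np.radians(-174.1);up=np.array([0,0,1.])
M=np.array([.51,.203,.08])
for i in range(6):
    f=np.array([np.cos(a),np.sin(a),0]);n=.5*f+.866*up;
    C=onpl(cor,M,n);M=C.mean(0);M=M+(0.08-M[2])/n[2]*0
    # slide along the central ray so that z=.08
    o=-c['R'].T@c['t'];M=o+(M-o)*(.08-o[2])/(M[2]-o[2])
    e=C[1]-C[0]+C[2]-C[3];
    aa=np.arctan2(e[1],e[0])+np.pi/2
print('M',M,'yaw from level edges',np.degrees(aa)-360,'sides',[np.linalg.norm(C[i]-C[i-1]) for i in range(4)])
x=.866*f-.5*up;H=np.c_[-x,np.cross(n,-x),n]
inH=lambda px,h:(onpl(P(px),M+h*n,n)-M)@H
print('idx',inH([(403,100),(403,140)],0)); pt=inH([(240,180),(262,200)],.006);print('ptr',pt,np.degrees(np.arctan2(pt[:,1],pt[:,0]))%360-180)
b=inH([(375,250),(560,390),(245,375),(500,565)],.061);print('bar',b)
for h in(.061,.066,.07):print('dot',h,inH([(412,425)],h))
for i,j in((0,1),(2,3)):
    e=b[j]-b[i];print(np.degrees(np.arctan2(e[1],e[0])))
E
python3 m.py
```

```text
M [0.50817223 0.20649314 0.08      ] yaw from level edges -174.22657526173626 sides [np.float64(0.04545673806759337), np.float64(0.04448550232468124), np.float64(0.045499249835712144), np.float64(0.04503474297529947)]
idx [[-2.32292420e-02 -6.09014051e-04  3.04574465e-17]
 [-1.91892746e-02 -6.07657655e-04  6.18292576e-18]]
ptr [[-0.01634012 -0.01671499  0.00599974]
 [-0.01433019 -0.0145723   0.00599974]] [45.6497536  45.47994527]
bar [[-0.02128946 -0.00357242  0.06099732]
 [-0.00945604  0.01165746  0.06099732]
 [-0.01080177 -0.01429196  0.06099732]
 [ 0.00568623  0.00684009  0.06099732]]
dot 0.061 [[-0.00649474 -0.00054234  0.06099732]]
dot 0.066 [[-0.00787816 -0.00061348  0.0659971 ]]
dot 0.07 [[-0.00898489 -0.00067039  0.06999692]]
52.15325976053202
52.03733754015432
```

```bash
cat >> m.py <<'E'
print('cam in H',(-c['R'].T@c['t']-M)@H)
pl=P([(220,300),(215,480),(590,300),(590,200),(560,250),(250,500),(350,515)]);D=depthpt(c,pl);print('plate depth H',np.round((D-M)@H,4))
D=depthpt(c,P([(412,425),(400,410),(425,440),(300,340),(350,340),(500,500)]));print('end depth H',np.round((D-M)@H,4))
d=pickle.load(open('d0.pkl','rb'))
for h in (.0,.061,.066):print(h,[proj(d[k],M+h*n) for k in('scene','top')])
E
python3 m.py | tail -22
python3 - <<'E'
from h import *
d=pickle.load(open('d0.pkl','rb'))
s=cv2.resize(d['scene']['color'][178:218,246:286],(600,600),interpolation=cv2.INTER_CUBIC)
cv2.imwrite('pics/sc.png',s)
E
```

```text
dot 0.061 [[-0.00649474 -0.00054234  0.06099732]]
dot 0.066 [[-0.00787816 -0.00061348  0.0659971 ]]
dot 0.07 [[-0.00898489 -0.00067039  0.06999692]]
52.15325976053202
52.03733754015432
cam in H [-0.07706405 -0.00417127  0.31604117]
plate depth H [[-0.0025 -0.0192 -0.0014]
 [ 0.0166 -0.02   -0.0013]
 [-0.0025  0.0184 -0.001 ]
 [-0.0128  0.0183 -0.0014]
 [-0.008   0.0152  0.0003]
 [ 0.018  -0.0163  0.0013]
 [ 0.0202 -0.0061 -0.0007]]
end depth H [[-0.0066 -0.0005  0.0612]
 [-0.0078 -0.0015  0.061 ]
 [-0.0054  0.0005  0.0617]
 [-0.0133 -0.0098  0.0592]
 [-0.0132 -0.0057  0.0586]
 [ 0.0006  0.0069  0.0591]]
0.0 [array([[262.41970713, 194.08333871]]), array([[230.94515543, 196.41943099]])]
0.061 [array([[256.11084878, 183.77538905]]), array([[230.07022478, 202.77580168]])]
0.066 [array([[255.57253251, 182.89583833]]), array([[229.99462911, 203.32572082]])]
```

View pics/sc.png

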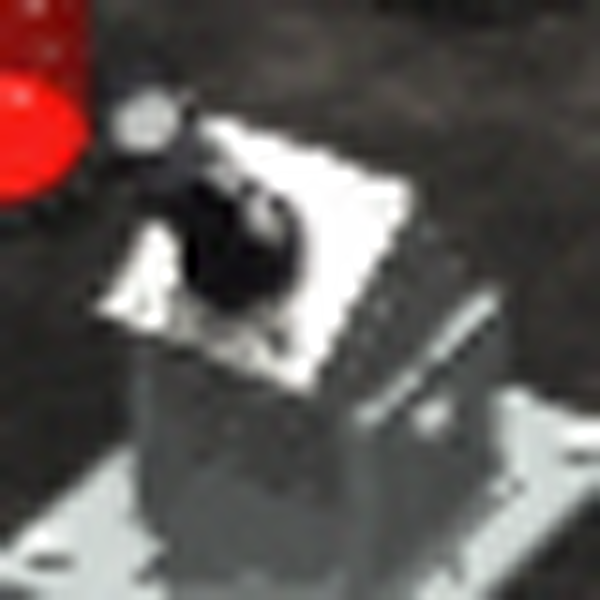

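The dot, at scene (255.2,185.5), agrees with the wrist view: the probe leans slightly to the front in its loose bore. I'll compute the grasp.

```bash
cat > g.py <<'E'
from h import *
M=np.array([.5082,.2065,.08]);a=np.radians(-174.2);f=np.array([np.cos(a),np.sin(a),0]);up=np.array([0,0,1.])
z=.5*f+.866*up;x=.866*f-.5*up;H=np.c_[-x,np.cross(z,-x),z]
T0=np.c_[x,np.cross(-z,x),-z]
def goal(ang,hx,hy,hz): # tool x ang deg ccw from index dir
    Rt=T0@Ro.from_euler('z',-ang,degrees=True).as_matrix();delta(Rt,M+H@np.array([hx,hy,hz]));return Rt
def where():
    R,p,s=tool();r=Ro.from_matrix(T0.T@R).as_rotvec(degrees=True)
    print('TCP in H mm',np.round((p-M)@H*1e3,1),'rot vs T0',np.round(r,2),'q',np.round(s['qpos'],2),'F',np.round(np.array(s['ft_force'])@H,1),'open',s['opening'],'grip',s['grip_force'])
E
python3 -c "
from g import *
where();goal(51,-.002,-.0005,.041)
goal(0,-.002,-.0005,.041)"
```

```text
TCP in H mm [  0.4  -3.9 169.1] rot vs T0 [-0.25 -0.1   0.21] q [ 0.4  -0.62  2.34 -0.18  0.93 -1.2 ] F [-0.1  0.4  0.7] open 0.09512439059712177 grip 0.0
t 1.9 slide cm [ 0.27  0.29 12.82] rot deg [  0.19   0.21 -51.21]
t 1.9 slide cm [ 0.27  0.29 12.82] rot deg [ 0.25  0.1  -0.21]
```

```bash
python3 -m handwheel '{"slide":[[0.27,0.29,0],[0,0,0],[0,0,0],[0,0,0],[0,0,0],[0,0,0],[0,0,0],[0,0,0],[0,0,1],[0,0,2],[0,0,2],[0,0,2],[0,0,1],[0,0,0]],"rotation":[[0.25,0.1,-0.2],[0,0,-8.5],[0,0,-8.5],[0,0,-8.5],[0,0,-8.5],[0,0,-8.5],[0,0,-8.5],[0,0,0],[0,0,0],[0,0,0],[0,0,0],[0,0,0],[0,0,0],[0,0,0]]}'
python3 - <<'E'
from g import *
from rig import cams
where();goal(51,-.002,-.0005,.041)
c=cams.snapshot('wrist');pickle.dump(c,open('w2.pkl','wb'))
u,v=proj(c,M+z*.03)[0].astype(int);print(u,v)
u=min(max(u,80),480);v=min(max(v,60),360)
cv2.imwrite('pics/w2.png',cv2.resize(c['color'][v-60:v+60,u-80:u+80],(640,480),interpolation=cv2.INTER_CUBIC))
E
```

```text
time_s: 3.3
eef_pos: [0.4627, 0.2007, 0.1548]
ee_rot: [-1.259, 2.329, -0.273]
ft_force: [-0.5, -0.1, -0.1]
opening: 0.0952
grip_force: 0.0
TCP in H mm [-2.3 -1.2 87.7] rot vs T0 [-1.0e-02  1.4e-01 -5.1e+01] q [ 0.38 -0.43  2.34 -0.2   0.73 -2.07] F [-0.5 -0.   0.2] open 0.09521610669737682 grip 0.0
t 3.3 slide cm [-0.08  0.01  4.67] rot deg [ 0.07 -0.12  0.  ]
281 234
```

View pics/w2.png

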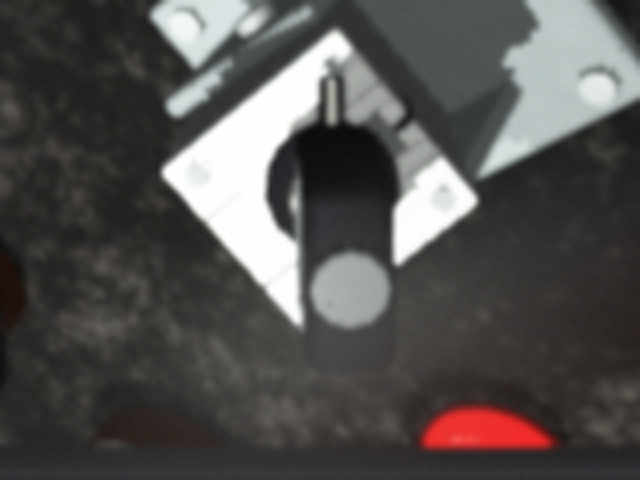

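The bar is aligned with the tool: its edges are vertical at columns 303 and 393, and the handle end is at (349,290). The pointer at (330,95) and the index line at (402,115) are both visible. I'll descend and close.

```bash
python3 -m handwheel '{"slide":[[-0.08,0,1],[0,0,1.5],[0,0,1.2],[0,0,0.9],[0,0,0]],"rotation":[[0,0,0],[0,0,0],[0,0,0],[0,0,0],[0,0,0]]}'
python3 -m handwheel '{"slide":[[0,0,0],[0,0,0],[0,0,0],[0,0,0],[0,0,0],[0,0,0],[0,0,0],[0,0,0]],"rotation":[[0,0,0],[0,0,0],[0,0,0],[0,0,0],[0,0,0],[0,0,0],[0,0,0],[0,0,0]]}' 255 20
python3 -c "
from g import *
where()"
```

```text
time_s: 3.85
eef_pos: [0.4864, 0.204, 0.1166]
ee_rot: [-1.259, 2.326, -0.273]
ft_force: [1.2, -0.1, -0.3]
opening: 0.0951
grip_force: 0.0
time_s: 4.65
eef_pos: [0.4865, 0.2041, 0.1176]
ee_rot: [-1.259, 2.324, -0.273]
ft_force: [0.2, 0.3, -0.1]
opening: 0.0365
grip_force: 0.0
TCP in H mm [-0.1 -0.2 43.4] rot vs T0 [ 3.000e-02 -1.200e-01 -5.108e+01] q [ 0.36 -0.31  2.33 -0.22  0.63 -2.06] F [ 0.1  0.2 -0.2] open 0.03653495274104471 grip 0.0
```

```bash
python3 -m handwheel '{"slide":[[0,0,0],[0,0,0],[0,0,0],[0,0,0],[0,0,0]],"rotation":[[0,0,0],[0,0,0],[0,0,0],[0,0,0],[0,0,0]]}'
python3 -c "
from g import *
where()"
```

```text
time_s: 5.15
eef_pos: [0.4865, 0.2041, 0.1175]
ee_rot: [-1.259, 2.324, -0.273]
ft_force: [0.8, 0.9, -1.0]
opening: 0.0144
grip_force: 20.0
TCP in H mm [-0.1 -0.2 43.4] rot vs T0 [ 3.000e-02 -1.200e-01 -5.108e+01] q [ 0.36 -0.31  2.33 -0.22  0.63 -2.06] F [ 0.3  0.9 -1.3] open 0.014407473943569586 grip 19.99802201986313
```

Gripped with very little side force. I'll turn clockwise 51° (tool +z).

```bash
python3 -m handwheel '{"slide":[[0,0,0],[0,0,0],[0,0,0],[0,0,0],[0,0,0],[0,0,0],[0,0,0],[0,0,0],[0,0,0],[0,0,0]],"rotation":[[0,0,4],[0,0,7],[0,0,8],[0,0,8],[0,0,8],[0,0,8],[0,0,5],[0,0,3],[0,0,0],[0,0,0]]}'
python3 - <<'E'
from g import *
from rig import cams
where()
c=cams.snapshot('wrist');pickle.dump(c,open('w3.pkl','wb'))
u,v=proj(c,M-.01*H[:,0])[0].astype(int);print(u,v)
cv2.imwrite('pics/w3.png',cv2.resize(c['color'][v-45:v+45,u-60:u+60],(720,540),interpolation=cv2.INTER_CUBIC))
E
```

```text
time_s: 6.15
eef_pos: [0.4868, 0.2041, 0.1178]
ee_rot: [-0.136, 2.612, 0.035]
ft_force: [1.5, -0.3, -0.2]
opening: 0.0143
grip_force: 20.0
TCP in H mm [ 0.3 -0.2 43.5] rot vs T0 [-0.02 -0.15 -0.15] q [ 0.36 -0.31  2.33 -0.22  0.63 -1.17] F [ 1.2 -0.5 -0.9] open 0.01432697280591887 grip 19.99735414981842
283 224
```

View pics/w3.png

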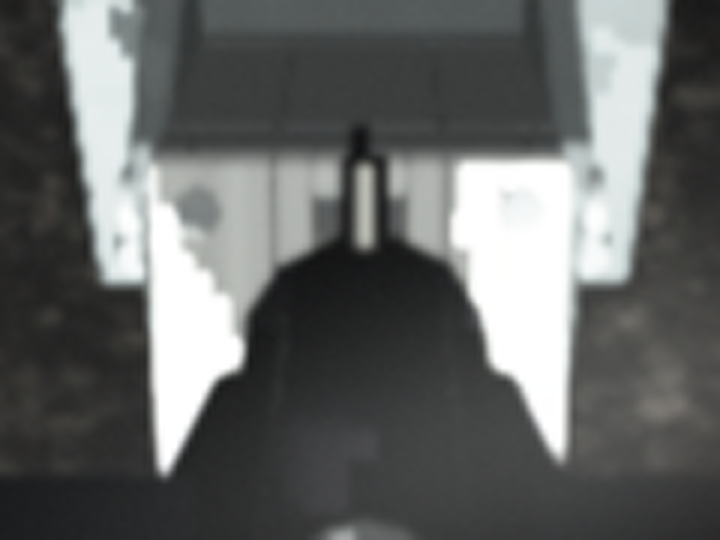

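The pointer at (364,160) stands on the index line at (360,140), centred in the keyway (315–405). I'll start drawing it out.

```bash
python3 -m handwheel '{"slide":[[0,0,-0.3],[0,0,-0.5],[0,0,-0.5],[0,0,-0.5],[0,0,-0.5],[0,0,0]],"rotation":[[0,0,0],[0,0,0],[0,0,0],[0,0,0],[0,0,0],[0,0,0]]}'
python3 -c "
from g import *
where()"
```

```text
time_s: 6.8
eef_pos: [0.4747, 0.203, 0.138]
ee_rot: [-0.134, 2.613, 0.036]
ft_force: [0.1, 0.5, -0.8]
opening: 0.0139
grip_force: 20.0
TCP in H mm [-0.1 -0.1 67.1] rot vs T0 [-0.03 -0.13 -0.08] q [ 0.37 -0.37  2.34 -0.21  0.68 -1.17] F [-0.2  0.5 -0.7] open 0.01386325616830048 grip 19.99825268983841
```

```bash
python3 -m handwheel '{"slide":[[0,0,-0.7],[0,0,-1],[0,0,-1],[0,0,-1],[0,0,-1],[0,0,-1],[0,0,-1],[0,0,-0.5],[0,0,0],[0,0,0],[0,0,0]],"rotation":[[0,0,0],[0,0,0],[0,0,0],[0,0,0],[0,0,0],[0,0,0],[0,0,0],[0,0,0],[0,0,0],[0,0,0],[0,0,0]]}'
python3 - <<'E'
from g import *
from rig import cams
where()
R,p,s=tool()
Rt=np.c_[[-1,0,0],[0,1,0],[0,0,-1]].astype(float)
Rd=np.c_[f,np.cross(-up,f),-up]
delta(Rd,p)
tp=M+z*(p-M)@z-z*.0
c=cams.snapshot('scene')
t=p+R@np.array([0,0,.101]);print('tip est',t)
print(proj(c,[t,p]))
cv2.imwrite('pics/s2.png',cv2.resize(c['color'][130:230,210:330],(720,600),interpolation=cv2.INTER_CUBIC))
E
```

```text
time_s: 7.9
eef_pos: [0.4389, 0.1991, 0.1991]
ee_rot: [-0.134, 2.614, 0.035]
ft_force: [0.1, 0.5, -1.2]
opening: 0.0136
grip_force: 20.0
TCP in H mm [ -0.8  -0.3 137.9] rot vs T0 [-0.   -0.05 -0.09] q [ 0.4  -0.55  2.34 -0.19  0.85 -1.19] F [-0.4  0.5 -1.1] open 0.013586467700996259 grip 19.998222291469574
t 7.9 slide cm [0. 0. 0.] rot deg [-2.000e-02  3.005e+01  8.000e-02]
tip est [0.48923339 0.20425329 0.11163805]
[[258.61970097 188.17598431]
 [247.35404692 169.88188418]]
```

View pics/s2.png

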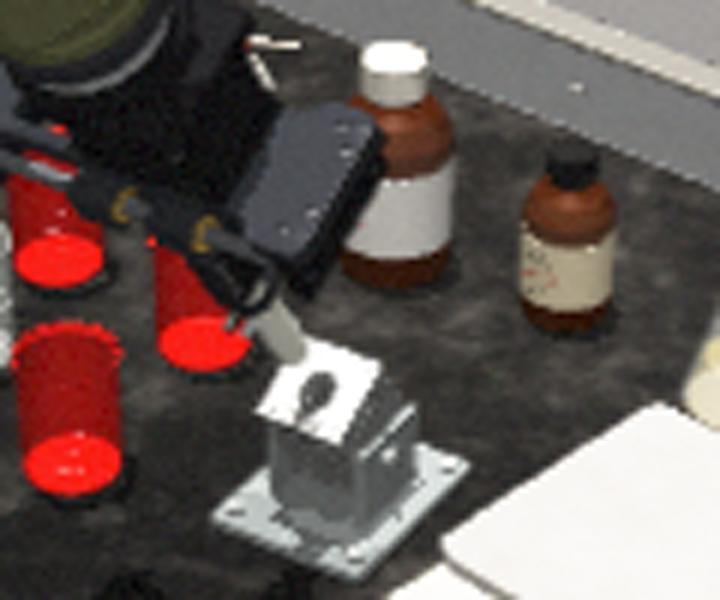

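The probe is free: the tip at pixel (258,188) matches the estimate, and the holder is empty. I'll back off 4 cm and turn upright.

```bash
python3 -m handwheel '{"slide":[[0,0,-1],[0,0,-1.5],[0,0,-1.5],[0,0,0],[0,0,0],[0,0,0],[0,0,0],[0,0,0],[0,0,0],[0,0,0],[0,0,0]],"rotation":[[0,0,0],[0,0,0],[0,0,0],[0,3,0],[0,6,0],[0,6,0],[0,6,0],[0,6,0],[0,3,0],[0,0,0],[0,0,0]]}'
python3 - <<'E'
from g import *
where();Rd=np.c_[f,np.cross(-up,f),-up]
delta(Rd,np.array([.499,.431,.234]))
E
```

```text
time_s: 9.05
eef_pos: [0.4192, 0.1972, 0.2344]
ee_rot: [-0.161, 3.135, -0.001]
ft_force: [0.7, 0.4, -0.4]
opening: 0.0142
grip_force: 20.0
TCP in H mm [ -0.3  -0.2 178.5] rot vs T0 [ 1.000e-02  2.984e+01 -8.000e-02] q [ 0.32 -0.31  2.05 -0.    1.39 -1.35] F [ 0.4  0.4 -0.7] open 0.014196271822967375 grip 19.998114109039307
t 9.05 slide cm [-10.34  22.44   0.06] rot deg [-0.03  0.16  0.08]
```

```bash
python3 -m handwheel '{"slide":[[-0.37,1,0],[-0.8,1.7,0],[-0.8,1.7,0],[-0.8,1.7,0],[-0.8,1.7,0],[-0.8,1.7,0],[-0.8,1.7,0],[-0.8,1.7,0],[-0.8,1.7,0],[-0.8,1.7,0],[-0.8,1.7,0],[-0.8,1.7,0],[-0.8,1.7,0],[-0.37,1,0],[0,0,0.8],[0,0,0.8],[0,0,0.7],[0,0,0],[0,0,0],[0,0,0]],"rotation":[[0,0,0],[0,0,0],[0,0,0],[0,0,0],[0,0,0],[0,0,0],[0,0,0],[0,0,0],[0,0,0],[0,0,0],[0,0,0],[0,0,0],[0,0,0],[0,0,0],[0,0,0],[0,0,0],[0,0,0],[0,0,0],[0,0,0],[0,0,0]]}'
python3 - <<'E'
from g import *
from rig import cams
where();R,p,s=tool();print(p,s['time_s'])
t=p+R@np.array([0,0,.101]);c=cams.snapshot('scene');w=cams.snapshot('wrist');pickle.dump((c,w),open('f.pkl','wb'))
print('tip',t,'scene px',proj(c,t),'wrist px',proj(w,[t,[.499,.431,.07]]))
v,u=140,204
A=cv2.resize(c['color'][130:210,164:244],(400,400),interpolation=cv2.INTER_CUBIC)
u,v=proj(w,t)[0].astype(int);v=min(v,360)
B=cv2.resize(w['color'][v-60:v+60,u-60:u+60],(400,400),interpolation=cv2.INTER_CUBIC)
cv2.imwrite('pics/f.png',np.hstack([A,B]))
E
```

```text
time_s: 11.05
eef_pos: [0.4993, 0.4304, 0.2119]
ee_rot: [-0.16, 3.135, 0.0]
ft_force: [0.3, 0.2, -0.5]
opening: 0.014
grip_force: 20.0
TCP in H mm [ 77.9 223.7 107.3] rot vs T0 [-1.000e-02  2.985e+01 -5.000e-02] q [ 0.63  0.16  1.65 -0.    1.33 -1.04] F [ 0.   0.2 -0.6] open 0.01403736630118025 grip 19.998275935649872
[0.49930956 0.4304461  0.2119082 ] 11.05
tip [0.49957481 0.43046746 0.11090855] scene px [[202.17093354 158.85912183]] wrist px [[283.22910987 212.67341679]
 [283.90645043 199.28653483]]
```

View pics/f.png

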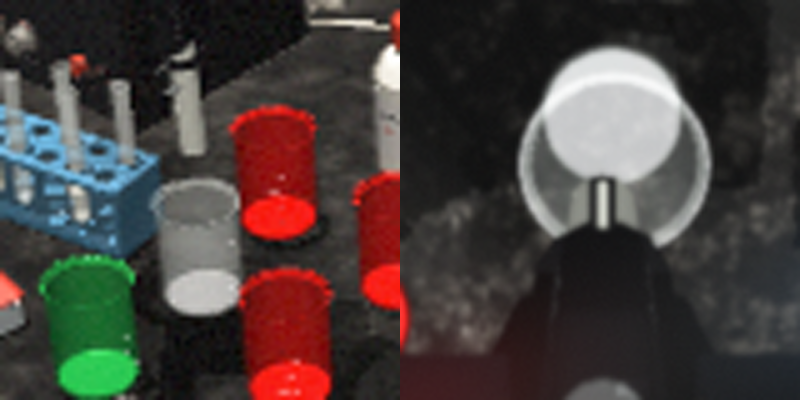

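The stem tip is at scene (202.4,160.4), against (202.2,158.9) predicted, directly over the clear beaker's rim. The wrist view agrees to within about 3 mm, and the beaker is undisturbed. One numeric tilt check, then I hand in.

```bash
python3 - <<'E'
from g import *
from rig import bot
c,w=pickle.load(open('f.pkl','rb'));R,p,s=tool();t=p+R@np.array([0,0,.101])
a=proj(c,[t,t+[0,0,.04]]);e=a[0]-a[1];print('predicted slope',e[0]/e[1],'seen',12/82.)
dev=np.degrees(np.arctan(e[0]/e[1])-np.arctan(12/82.));print(dev,np.abs(s['qvel']).max(),s['grip_force'])
if abs(dev)<5: print(bot.close_job())
E
```

```text
predicted slope 0.08728532094015713 seen 0.14634146341463414
-3.337212706420759 0.002616176860087072 19.998326003551483
the job is handed in; nothing more can be done
None
```

The job is handed in at about 11 s of the 40 s allowed: the probe was turned to the index line, drawn out, and is held upright with its tip about 4 cm above the middle of the larger beaker (about 3 mm off centre, within about 3° of vertical in the one view checked); the judge's verdict was not shown.

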